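Draw the bolt in the display case with the hooked rod

ROBOT

A 6-joint arm with a two-finger parallel gripper is mounted at the origin on the work surface. World frame = base frame: x ahead of the robot, y to its left, z up, the work surface at z = 0. Lengths are in m, angles in rad, forces in N, time in s.
With the tool pointing down it reaches from about 0.35 to 0.975 m from the base axis. Payload 7.1 kg.
Tool frame: the origin (TCP) lies between the finger pads; the fingertips stand 22 mm ahead of it and the grasp point (between the pads) lies 3 mm ahead of it (manip.tips_ahead is the distance from the TCP to the fingertips, in m); z points along the fingers, y is the direction in which the jaws open and shut (so a half turn about z gives the same grasp; the last joint's range is limited). The gripper opens to 88 mm and grips with 3 to 60 N. Pads are 20 mm wide; open, the fingers measure 115 mm over their backs; the gripper's body (75 mm by 178 mm) begins 61 mm behind the grasp point.
Start: joints at [1.238, 0.423, 1.63, -0, 1.089, -0.019], TCP at [0.193, 0.594, 0.245] pointing down, gripper open.
Joint ranges: [-3, 3], [-0.9, 2.11], [0.09, 2.58], [-1.31, 4.45], [0.11, 2.69], [-2.54, 2.54]. Speed limits (rad/s): [2.39, 2.39, 3.01, 3.14, 3.14, 3.14].

INTERFACE

Orientations are given as a unit quaternion [w, x, y, z].
In Python, from workcell import manip, eyes gives the robot as it stands. The module is installed in compiled form; this text tells all that it offers.
- The arm moves only by the tool arm_command, never from a script. Its argument "series" is a list of rows, each an object of numbers: "tx", "ty", "tz": the shift along the tool's x, y, z in cm; "rx", "ry", "rz": the turn, a rotation vector about the tool's x, y, z in rad; "gripper": the finger opening in cm, from 0 to 8.78. A call has exactly 10 rows; each row shifts and turns the commanded pose from where the row before left it, along the tool's axes as they then stand; what a row does not reach is not made up. A row lasts 1/12 s, in which the tool goes at most 41.7 mm and 7.16 degrees, less where a joint would pass 70% of its speed; a pose out of reach is approached as far as the arm can. A call with a gripper value outside its range is refused whole. The fingers move at their own pace and stop on an object; "squeeze" is the grip in N (left out, the last holds). Time passes only in rows, so rows that do not move let the fingers close, or fill a call up. It gives the time, the measured TCP pose, the force and the opening at its end, in the units of the state.
- manip.state(): the state, without advancing time (a new reading comes with each control period).
- eyes.camera(name): name is "scene" or "top"; returns a dict with "img" (420x560x3 uint8, red, green, blue), "fx", "fy", "cx", "cy" (pixels), "cam_to_world" (4x4, takes a point from camera to world coordinates). Camera axes: x right, y down, z forward; pixel columns grow to the right and rows downward; lengths in m; the calibration is good to about 2 mm. A picture is of the moment at which its call begins. There is no depth.
- manip.hand_in(): hands the job in, once; it reports no verdict.
The state is a dict: "time_s": time; "joints": joint angles; "joint_vel": joint speeds; "joint_efforts": joint torques, N m; "ee_pos": TCP position; "tcp_rot": TCP orientation; "ft_force": force on the tool from outside, world axes, zero at the start; "torque": the same for the moment, N m; "grip_width": opening from 0.0 (shut) to 1.0 (fully open).
Only numpy, scipy, OpenCV 4.12 (cv2) and the standard library are available. Lean on these libraries where they do the work, as an engineer would, in place of code of your own. Each camera call takes 0.05 s, during which the arm holds its last target. There are 200 camera calls.

TASK

Take the wooden-handled rod that ends in a hook (not the straight one beside it), reach it into the narrow open bay of the pine display case and use the hook to draw the steel bolt fully back towards the bay's open end, without touching the bolt by hand. Then lay the hooked rod back down flat on the bench, clear of the case, leaving the bolt drawn.

Things in the scene. Friction and masses are not known exactly. Their poses are not given: they have to be found in the camera images.
- hook_grip (a point): Centre of the hooked rod's wooden handle (block 110 long, 22 wide, 36 high, lying on the bench; centre 18 mm up): grasp here. x runs along the rod to the hook, y to the side it bends to, z up. An 8 mm steel rod runs level from the handle to x=245 mm, bends square to y=+45, then back 16 mm as a lip. 130 g. A rod with the same handle but no hook lies about 140 mm to one side.
- hook_mouth (a point): Point inside the flat hook where a pulled pin sits: 236 mm along x and 22.5 mm along y from hook_grip, at the same height, same axes. The hook's cross bar (8 mm thick) is centred 9 mm further along x; the mouth between rod and lip is 37 mm wide and opens towards the handle.
- bolt_pin (a point): Middle of the bolt's upright steel pin, 39 mm above the bench; the pin is 10 mm in diameter, stands from 20 to 58 mm above the bench and moves with the bolt. x points from the bay's open end inward, z up; the bolt draws along -x. The flat bolt bar under it reaches 21 mm, its guides 26 mm above the bench.
- bolt (a joint): Position of the bolt in m: 0 fully shot (inward), 0.05 fully drawn to its stop (pin 50 mm nearer the bay's open end); starts within 0.01 of shot. Slides against about 3 N of friction and stays where it is left.
- case: Pine case fixed on the bench; origin under its bay's centre, axes as bolt_pin. Bay: x -100 (open end) to +85 (back wall), y -45 to +45, walls 125 high, floor 10; shot pin at x=10, y=0. Battens cross the top, z 110 to 125, at x -100 to -80 and 50 to 70: the rod enters level above the pin, under the front batten, then lowers behind the pin. Closed glazed part: y -60 to -210, 110 high.

How it is judged:
By the outcome, as a careful person would: the job done as asked, in the order asked, and still so for the second after the job is handed in, with the robot touching nothing.
It also fails if it takes over 64 s, if anything falls off the work surface, if the arm or the gripper's body presses on something with over 40 N, if the wrist force passes 120 N, or if a joint passes its speed limit or range.

## Working session

There is one attempt and no reset: what is moved stays moved. The work goes in short steps, Python scripts to look and compute and a tool call to move; the robot and the scene stay as the last step left them, time stands still between calls to the robot, and variables do not carry over. Pictures are saved under pics/ and viewed, about 8 in all and at most 12, crops included, and the job is handed in when it is done.

Besides the shell and the picture viewer there is one more tool, called as name([rows], argument=value, ...), one row to a line, values as JSON. arm_command: Moves the arm, as the interface text tells. Its arguments: {"type":"object","properties":{"series":{"type":"array"},"squeeze":{"type":"number"}},"required":["series"]}

```bash
mkdir -p pics
cat > h.py <<'E'
import numpy as np, cv2
from workcell import manip, eyes
def snap(n,f):
    c=eyes.camera(n); cv2.imwrite('pics/'+f,c['img'][:,:,::-1]); np.savez('pics/'+f+'.npz',**c); return c
def ray(c,u,v,z):
    T=np.array(c['cam_to_world']); d=T[:3,:3]@np.array([(u-c['cx'])/c['fx'],(v-c['cy'])/c['fy'],1]); o=T[:3,3]
    return o+d*(z-o[2])/d[2]
def proj(c,p):
    T=np.array(c['cam_to_world']); q=T[:3,:3].T@(np.array(p)-T[:3,3]); return q[0]/q[2]*c['fx']+c['cx'],q[1]/q[2]*c['fy']+c['cy']
E
python3 - <<'E'
from h import *
for n in('top','scene'):
    c=snap(n,n+'0.png'); print(n,c['fx'],c['cx'],c['cy'],np.round(c['cam_to_world'],3).tolist())
print(manip.state())
E
```

```text
top 497.1234059852336 281.8559853880722 212.64599813754452 [[-0.006, -0.983, 0.186, 0.388], [-1.0, 0.007, 0.006, -0.047], [-0.008, -0.186, -0.983, 1.042], [0.0, 0.0, 0.0, 1.0]]
scene 466.23857874930746 277.52342594571695 206.70348021494877 [[0.311, 0.655, -0.689, 1.372], [0.95, -0.209, 0.23, -0.309], [0.007, -0.727, -0.687, 0.823], [0.0, 0.0, 0.0, 1.0]]
{'time_s': 0.1, 'joints': array([ 1.23799170e+00,  4.23780127e-01,  1.63058279e+00, -2.57804936e-05,
        1.08857698e+00, -1.90351869e-02]), 'joint_vel': array([ 0.000761  , -0.00051065, -0.00159173,  0.00044737, -0.00050962,
        0.00013587]), 'joint_efforts': array([-2.21389760e-04, -5.45611560e+01, -2.74320316e+01,  6.45359536e-02,
        1.87967776e-02, -5.40555811e-05]), 'ee_pos': array([0.19275865, 0.59405669, 0.24398169]), 'tcp_rot': array([-1.06653441e-04,  1.56236002e-01,  9.87719524e-01, -6.65225157e-04]), 'ft_force': array([-0.72509854, -0.23735898,  0.05001941]), 'torque': array([ 0.00892024, -0.004636  , -0.00603959]), 'grip_width': 0.9995188389870039}
```

View pics/top0.png

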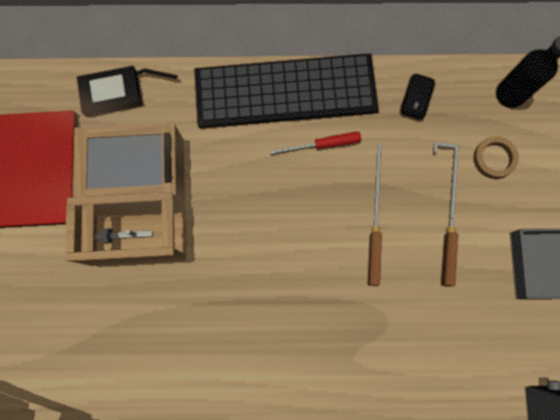

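View pics/scene0.png

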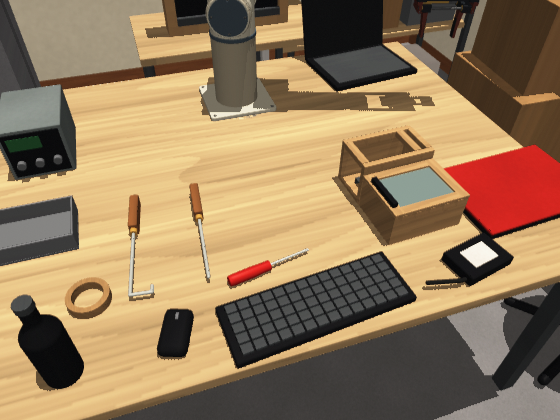

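Run:
```python
from h import *
c=np.load('pics/top0.png.npz'); im=c['img']; 
hsv=cv2.cvtColor(im,cv2.COLOR_RGB2HSV)
sub=np.zeros(im.shape[:2],np.uint8); sub[225:292,436:466]=1
m=((hsv[...,2]<140)&(hsv[...,1]>110)&(sub>0)).astype(np.uint8)
v,u=np.nonzero(m); print('handle px',u.mean(),v.mean(),m.sum(),cv2.minAreaRect(np.c_[u,v].astype(np.float32)))
P=lambda u,v,z:np.round(ray(c,u,v,z),4)
print('handle',P(u.mean(),v.mean(),.036),P(u.mean(),v.mean(),.018))
print('hook',P(456,147,.018),P(435,147,.018),'rod',P(452,226,.018))
a=cv2.resize(im[185:275,60:190],None,fx=5,fy=5,interpolation=cv2.INTER_CUBIC)
b=cv2.resize(im[135:295,425:470],None,fx=3,fy=3,interpolation=cv2.INTER_CUBIC)
o=np.zeros((480,790,3),np.uint8); o[:450,:650]=a; o[:480,655:790]=b
cv2.imwrite('pics/crop1.png',o[:,:,::-1])
s=np.load('pics/scene0.png.npz')['img'][120:245,330:475]
cv2.imwrite('pics/crop2.png',cv2.resize(s,None,fx=4.5,fy=4.5,interpolation=cv2.INTER_CUBIC)[:,:,::-1])
```

```text
handle px 449.2074074074074 258.7679012345679 810 ((449.85736083984375, 256.3306579589844), (15.770744323730469, 60.122406005859375), 4.899092674255371)
handle [ 0.4805 -0.3783  0.036 ] [ 0.4822 -0.3842  0.018 ]
hook [ 0.7217 -0.4151  0.018 ] [ 0.7221 -0.3702  0.018 ] rod [ 0.5503 -0.3947  0.018 ]
```

View pics/crop1.png

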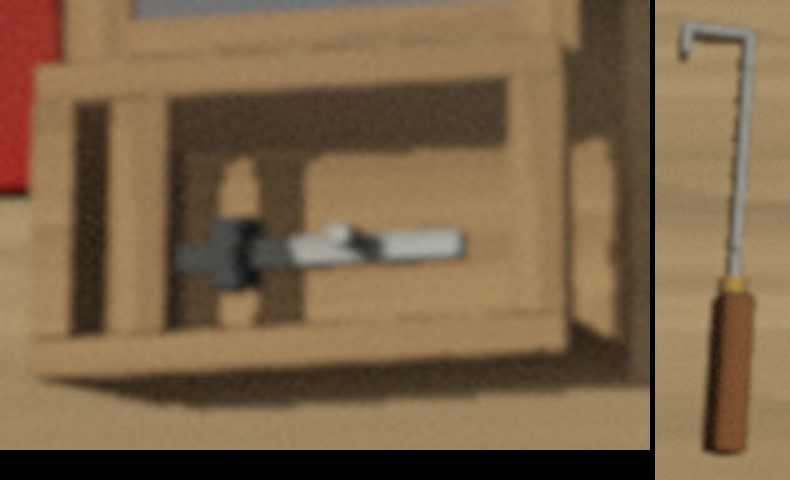

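View pics/crop2.png

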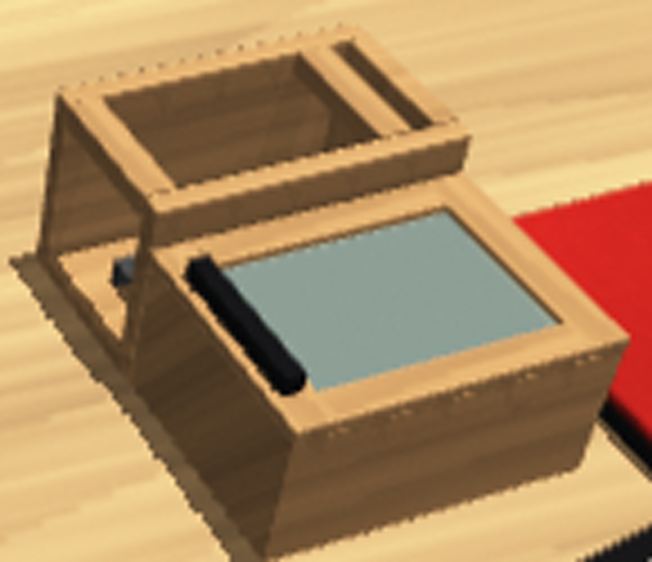

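Run:
```python
from h import *
c=np.load('pics/top0.png.npz'); im=c['img']; hsv=cv2.cvtColor(im,cv2.COLOR_RGB2HSV).astype(int)
sub=np.zeros(im.shape[:2],bool); sub[155:224,445:464]=1
m=(hsv[...,1]<60)&sub
P=lambda u,v,z:ray(c,u,v,z)[:2]
v,u=np.nonzero(m); p=np.array([P(a,b,.018) for a,b in zip(u,v)]).astype(np.float32)
l=cv2.fitLine(p,cv2.DIST_HUBER,0,.01,.01).ravel(); l[:2]*=np.sign(l[0]); print('rod',m.sum(),l,np.degrees(np.arctan2(l[1],l[0])))
d=l[:2]; print('corner',P(455.8,146,.018),'grip',P(455.8,146,.018)-.245*d, 'handle ends (top)',P(452.3,232.7,.036),P(449.3,285,.036))
C={k:P(60+a/5-.4,185+b/5-.4,.125) for k,(a,b) in dict(lt=(35,65),rt=(560,45),rb=(570,350),lb=(30,378)).items()}
for k in C: print(k,C[k].round(4))
ang=lambda a,b:np.degrees(np.arctan2(*(C[b]-C[a])[::-1]))
print('angs',ang('rt','lt'),ang('rb','lb'),ang('rt','rb'))
print('pin top',P(60+336/5-.4,185+229/5-.4,.058),'bar ends z.021',P(60+462/5-.4,185+243/5-.4,.021),P(60+180/5,185+256/5,.021))
f=(C['rt']+C['rb'])/2; print('front mid',f)
```

```text
rod 286 [ 0.99124974 -0.13199964  0.62939805 -0.40331265] -7.585159
corner [ 0.72394407 -0.41481821] grip [ 0.48108788 -0.3824783 ] handle ends (top) [ 0.53360571 -0.38823363] [ 0.42805861 -0.37494015]
lt [0.5928 0.3662]
rt [0.5991 0.1672]
rb [0.4833 0.1594]
lb [0.4742 0.3592]
angs 91.80855529512849 92.60176034982673 -176.13791361216911
pin top [0.53953123 0.27022596] bar ends z.021 [0.53899539 0.22935248] [0.53349545 0.34569036]
front mid [0.54119928 0.16328834]
```

arm_command([
  {"tx": -1.4,"ty": -1.4},
  {"tx": -2.4,"ty": -2.4},
  {"tx": -2.4,"ty": -2.4},
  {"tx": -2.4,"ty": -2.4},
  {"tx": -2.4,"ty": -2.4},
  {"tx": -2.4,"ty": -2.4},
  {"tx": -2.4,"ty": -2.4},
  {"tx": -2.4,"ty": -2.4},
  {"tx": -2.4,"ty": -2.4},
  {"tx": -2.4,"ty": -2.4},
])

```text
$.series[0]: bad value
```

arm_command([
  {"tx": -2.4,"ty": -2.4},
  {"tx": -2.4,"ty": -2.4},
  {"tx": -2.4,"ty": -2.4},
  {"tx": -2.4,"ty": -2.4},
  {"tx": -2.4,"ty": -2.4},
  {"tx": -2.4,"ty": -2.4},
  {"tx": -2.4,"ty": -2.4},
  {"tx": -2.4,"ty": -2.4},
  {"tx": -2.4,"ty": -2.4},
  {"tx": -2.4,"ty": -2.4},
])

```text
$.series[0]: bad value
```

arm_command([
  {"rz": 0.1},
  {"rz": 0.1},
  {"rz": 0.1},
  {"rz": 0.1},
  {"rz": 0.1},
  {"rz": 0.1},
  {"rz": 0.1},
  {"rz": 0.1},
  {"rz": 0.1},
  {"rz": 0.1},
])

```text
$.series[0]: bad value
```

arm_command([
  {"rz": 0.1},
  {"rz": 0.1},
  {"rz": 0.1},
  {"rz": 0.1},
  {"rz": 0.1},
  {"rz": 0.1},
  {"rz": 0.1},
  {"rz": 0.1},
  {"rz": 0.1},
  {"rz": 0.1},
])

```text
$.series[0]: bad value
```

arm_command([
  {"rz": 0.1},
  {"rz": 0.1},
  {"rz": 0.1},
  {"rz": 0.1},
  {"rz": 0.1},
  {"rz": 0.1},
  {"rz": 0.1},
  {"rz": 0.1},
  {"rz": 0.1},
  {"rz": 0.06},
])

```text
$.series[0]: bad value
```

```bash
cat >> h.py <<'E'
from scipy.spatial.transform import Rotation as R
def go(p,yaw,tz=0):
    s=manip.state(); q=s['tcp_rot']; r=R.from_quat([q[1],q[2],q[3],q[0]]); m=r.as_matrix()
    y=np.degrees(np.arctan2(m[1,0],m[0,0])); 
    t=np.radians(yaw); g=np.array([[np.cos(t),np.sin(t),0],[np.sin(t),-np.cos(t),0],[0,0,-1]])
    print('t',s['time_s'],'pos',s['ee_pos'].round(4),'yaw',y.round(2),'zax',m[:,2].round(4),'F',s['ft_force'].round(1),'M',s['torque'].round(2),'grip',round(s['grip_width'],3),'j',s['joints'].round(2))
    print('tool shift cm',(m.T@(np.array(p)-s['ee_pos'])*100).round(2),'target-axes cm',(g.T@(np.array(p)-s['ee_pos'])*100).round(2),'rotvec',(r.inv()*R.from_matrix(g)).as_rotvec().round(4))
E
python3 -c "
from h import *
go([.481,-.382,.023],-7.4)"
```

```text
t 0.1 pos [0.1928 0.5941 0.244 ] yaw 162.02 zax [-4.0e-04 -1.3e-03 -1.0e+00] F [-0.7 -0.2  0.1] M [ 0.01 -0.   -0.01] grip 1.0 j [ 1.24  0.42  1.63 -0.    1.09 -0.02]
tool shift cm [-57.54 -83.91  22.21] target-axes cm [41.16 93.08 22.1 ] rotvec [-2.000e-04  2.000e-03  2.957e+00]
```

arm_command([
  {"tx": -1.4,"ty": -1.4,"tz": 0,"rx": 0,"ry": 0,"rz": 0,"gripper": 8.7},
  {"tx": -2.4,"ty": -2.4,"tz": 0,"rx": 0,"ry": 0,"rz": 0,"gripper": 8.7},
  {"tx": -2.4,"ty": -2.4,"tz": 0,"rx": 0,"ry": 0,"rz": 0,"gripper": 8.7},
  {"tx": -2.4,"ty": -2.4,"tz": 0,"rx": 0,"ry": 0,"rz": 0,"gripper": 8.7},
  {"tx": -2.4,"ty": -2.4,"tz": 0,"rx": 0,"ry": 0,"rz": 0,"gripper": 8.7},
  {"tx": -2.4,"ty": -2.4,"tz": 0,"rx": 0,"ry": 0,"rz": 0,"gripper": 8.7},
  {"tx": -2.4,"ty": -2.4,"tz": 0,"rx": 0,"ry": 0,"rz": 0,"gripper": 8.7},
  {"tx": -2.4,"ty": -2.4,"tz": 0,"rx": 0,"ry": 0,"rz": 0,"gripper": 8.7},
  {"tx": -2.4,"ty": -2.4,"tz": 0,"rx": 0,"ry": 0,"rz": 0,"gripper": 8.7},
  {"tx": -2.4,"ty": -2.4,"tz": 0,"rx": 0,"ry": 0,"rz": 0,"gripper": 8.7},
])

```text
time_s: 0.93
ee_pos: [0.3409, 0.3031, 0.2445]
tcp_rot: [-0.0, 0.156, 0.988, -0.0]
ft_force: [0.0, -0.1, -0.6]
grip_width: 0.989
```

arm_command([
  {"tx": -2.4,"ty": -2.4,"tz": 0,"rx": 0,"ry": 0,"rz": 0,"gripper": 8.7},
  {"tx": -2.4,"ty": -2.4,"tz": 0,"rx": 0,"ry": 0,"rz": 0,"gripper": 8.7},
  {"tx": -2.4,"ty": -2.4,"tz": 0,"rx": 0,"ry": 0,"rz": 0,"gripper": 8.7},
  {"tx": -2.4,"ty": -2.4,"tz": 0,"rx": 0,"ry": 0,"rz": 0,"gripper": 8.7},
  {"tx": -2.4,"ty": -2.4,"tz": 0,"rx": 0,"ry": 0,"rz": 0,"gripper": 8.7},
  {"tx": -2.4,"ty": -2.4,"tz": 0,"rx": 0,"ry": 0,"rz": 0,"gripper": 8.7},
  {"tx": -2.4,"ty": -2.4,"tz": 0,"rx": 0,"ry": 0,"rz": 0,"gripper": 8.7},
  {"tx": -2.4,"ty": -2.4,"tz": 0,"rx": 0,"ry": 0,"rz": 0,"gripper": 8.7},
  {"tx": -2.4,"ty": -2.4,"tz": 0,"rx": 0,"ry": 0,"rz": 0,"gripper": 8.7},
  {"tx": -1.2,"ty": -1.2,"tz": 0,"rx": 0,"ry": 0,"rz": 0,"gripper": 8.7},
])

```text
time_s: 1.77
ee_pos: [0.4884, 0.0146, 0.2446]
tcp_rot: [0.0, 0.157, 0.988, -0.0]
ft_force: [-0.2, 0.9, 0.3]
grip_width: 0.991
```

arm_command([
  {"tx": 0,"ty": 0,"tz": 0,"rx": 0,"ry": 0,"rz": 0.1,"gripper": 8.7},
  {"tx": 0,"ty": 0,"tz": 0,"rx": 0,"ry": 0,"rz": 0.1,"gripper": 8.7},
  {"tx": 0,"ty": 0,"tz": 0,"rx": 0,"ry": 0,"rz": 0.1,"gripper": 8.7},
  {"tx": 0,"ty": 0,"tz": 0,"rx": 0,"ry": 0,"rz": 0.1,"gripper": 8.7},
  {"tx": 0,"ty": 0,"tz": 0,"rx": 0,"ry": 0,"rz": 0.1,"gripper": 8.7},
  {"tx": 0,"ty": 0,"tz": 0,"rx": 0,"ry": 0,"rz": 0.1,"gripper": 8.7},
  {"tx": 0,"ty": 0,"tz": 0,"rx": 0,"ry": 0,"rz": 0.1,"gripper": 8.7},
  {"tx": 0,"ty": 0,"tz": 0,"rx": 0,"ry": 0,"rz": 0.1,"gripper": 8.7},
  {"tx": 0,"ty": 0,"tz": 0,"rx": 0,"ry": 0,"rz": 0.1,"gripper": 8.7},
  {"tx": 0,"ty": 0,"tz": 0,"rx": 0,"ry": 0,"rz": 0.1,"gripper": 8.7},
])

```text
time_s: 2.6
ee_pos: [0.4869, 0.0175, 0.2444]
tcp_rot: [-0.0, 0.613, 0.79, -0.0]
ft_force: [0.0, 0.4, -0.6]
grip_width: 0.993
```

arm_command([
  {"tx": 0,"ty": 0,"tz": 0,"rx": 0,"ry": 0,"rz": 0.1,"gripper": 8.7},
  {"tx": 0,"ty": 0,"tz": 0,"rx": 0,"ry": 0,"rz": 0.1,"gripper": 8.7},
  {"tx": 0,"ty": 0,"tz": 0,"rx": 0,"ry": 0,"rz": 0.1,"gripper": 8.7},
  {"tx": 0,"ty": 0,"tz": 0,"rx": 0,"ry": 0,"rz": 0.1,"gripper": 8.7},
  {"tx": 0,"ty": 0,"tz": 0,"rx": 0,"ry": 0,"rz": 0.1,"gripper": 8.7},
  {"tx": 0,"ty": 0,"tz": 0,"rx": 0,"ry": 0,"rz": 0.1,"gripper": 8.7},
  {"tx": 0,"ty": 0,"tz": 0,"rx": 0,"ry": 0,"rz": 0.1,"gripper": 8.7},
  {"tx": 0,"ty": 0,"tz": 0,"rx": 0,"ry": 0,"rz": 0.1,"gripper": 8.7},
  {"tx": 0,"ty": 0,"tz": 0,"rx": 0,"ry": 0,"rz": 0.1,"gripper": 8.7},
  {"tx": 0,"ty": 0,"tz": 0,"rx": 0,"ry": 0,"rz": 0.1,"gripper": 8.7},
])

```text
time_s: 3.43
ee_pos: [0.4869, 0.0175, 0.2444]
tcp_rot: [-0.0, 0.917, 0.4, -0.0]
ft_force: [0.3, 0.1, -1.1]
grip_width: 0.994
```

arm_command([
  {"tx": 0,"ty": 0,"tz": 0,"rx": 0,"ry": 0,"rz": 0.1,"gripper": 8.7},
  {"tx": 0,"ty": 0,"tz": 0,"rx": 0,"ry": 0,"rz": 0.1,"gripper": 8.7},
  {"tx": 0,"ty": 0,"tz": 0,"rx": 0,"ry": 0,"rz": 0.1,"gripper": 8.7},
  {"tx": 0,"ty": 0,"tz": 0,"rx": 0,"ry": 0,"rz": 0.1,"gripper": 8.7},
  {"tx": 0,"ty": 0,"tz": 0,"rx": 0,"ry": 0,"rz": 0.1,"gripper": 8.7},
  {"tx": 0,"ty": 0,"tz": 0,"rx": 0,"ry": 0,"rz": 0.1,"gripper": 8.7},
  {"tx": 0,"ty": 0,"tz": 0,"rx": 0,"ry": 0,"rz": 0.1,"gripper": 8.7},
  {"tx": 0,"ty": 0,"tz": 0,"rx": 0,"ry": 0,"rz": 0.1,"gripper": 8.7},
  {"tx": 0,"ty": 0,"tz": 0,"rx": 0,"ry": 0,"rz": 0.1,"gripper": 8.7},
  {"tx": 0,"ty": 0,"tz": 0,"rx": 0,"ry": 0,"rz": 0.06,"gripper": 8.7},
])

```text
time_s: 4.27
ee_pos: [0.4869, 0.0175, 0.2444]
tcp_rot: [0.0, 0.998, -0.069, -0.0]
ft_force: [-0.1, -0.3, -0.4]
grip_width: 0.989
```

```bash
python3 -c "
from h import *
go([.481,-.382,.025],-7.4)"
```

```text
t 4.2667 pos [0.4869 0.0175 0.2444] yaw -7.87 zax [-7.e-04 -0.e+00 -1.e+00] F [-0.1 -0.3 -0.4] M [0.   0.14 0.05] grip 0.989 j [ 0.01  0.22  1.93 -0.    0.99  1.72]
tool shift cm [ 4.9  39.65 21.94] target-axes cm [ 4.56 39.69 21.94] rotvec [ 0.0001  0.0007 -0.0081]
```

arm_command([
  {"tx": 0.3,"ty": 2.0,"tz": 0,"rx": 0,"ry": 0,"rz": -0.008,"gripper": 8.7},
  {"tx": 0.4,"ty": 3.5,"tz": 0.5,"rx": 0,"ry": 0,"rz": 0,"gripper": 8.7},
  {"tx": 0.4,"ty": 3.5,"tz": 1,"rx": 0,"ry": 0,"rz": 0,"gripper": 8.7},
  {"tx": 0.4,"ty": 3.5,"tz": 1,"rx": 0,"ry": 0,"rz": 0,"gripper": 8.7},
  {"tx": 0.4,"ty": 3.5,"tz": 1,"rx": 0,"ry": 0,"rz": 0,"gripper": 8.7},
  {"tx": 0.4,"ty": 3.5,"tz": 1,"rx": 0,"ry": 0,"rz": 0,"gripper": 8.7},
  {"tx": 0.4,"ty": 3.5,"tz": 1,"rx": 0,"ry": 0,"rz": 0,"gripper": 8.7},
  {"tx": 0.4,"ty": 3.5,"tz": 1,"rx": 0,"ry": 0,"rz": 0,"gripper": 8.7},
  {"tx": 0.4,"ty": 3.5,"tz": 1,"rx": 0,"ry": 0,"rz": 0,"gripper": 8.7},
  {"tx": 0.4,"ty": 3.5,"tz": 1,"rx": 0,"ry": 0,"rz": 0,"gripper": 8.7},
])

```text
time_s: 5.1
ee_pos: [0.4837, -0.3214, 0.1588]
tcp_rot: [-0.0, 0.998, -0.062, -0.0]
ft_force: [0.7, 0.2, 0.1]
grip_width: 0.991
```

arm_command([
  {"tx": 0.4,"ty": 3.5,"tz": 1,"rx": 0,"ry": 0,"rz": 0,"gripper": 8.7},
  {"tx": 0.3,"ty": 2.7,"tz": 1,"rx": 0,"ry": 0,"rz": 0,"gripper": 8.7},
  {"tx": 0,"ty": 0,"tz": 0.5,"rx": 0,"ry": 0,"rz": 0,"gripper": 8.7},
  {"tx": 0,"ty": 0,"tz": 0,"rx": 0,"ry": 0,"rz": 0,"gripper": 8.7},
  {"tx": 0,"ty": 0,"tz": 0,"rx": 0,"ry": 0,"rz": 0,"gripper": 8.7},
  {"tx": 0,"ty": 0,"tz": 0,"rx": 0,"ry": 0,"rz": 0,"gripper": 8.7},
  {"tx": 0,"ty": 0,"tz": 0,"rx": 0,"ry": 0,"rz": 0,"gripper": 8.7},
  {"tx": 0,"ty": 0,"tz": 0,"rx": 0,"ry": 0,"rz": 0,"gripper": 8.7},
  {"tx": 0,"ty": 0,"tz": 0,"rx": 0,"ry": 0,"rz": 0,"gripper": 8.7},
  {"tx": 0,"ty": 0,"tz": 0,"rx": 0,"ry": 0,"rz": 0,"gripper": 8.7},
])

```text
time_s: 5.93
ee_pos: [0.4838, -0.3817, 0.1351]
tcp_rot: [0.0, 0.998, -0.062, 0.0]
ft_force: [-0.2, -0.1, -0.3]
grip_width: 0.992
```

```bash
python3 -c "
from h import *
go([.481,-.382,.025],-7.4)"
```

```text
t 5.9333 pos [ 0.4838 -0.3817  0.1351] yaw -7.07 zax [ 4.e-04 -3.e-04 -1.e+00] F [-0.2 -0.1 -0.3] M [-0.01  0.12 -0.01] grip 0.992 j [-0.69  0.55  1.72  0.    0.87  1.01]
tool shift cm [-0.28  0.06 11.01] target-axes cm [-0.27  0.06 11.01] rotvec [ 0.0003 -0.0005  0.0058]
```

arm_command([
  {"tx": -0.3,"ty": 0.05,"tz": 1,"rx": 0,"ry": 0,"rz": 0.006,"gripper": 8.7},
  {"tx": 0,"ty": 0,"tz": 1.5,"rx": 0,"ry": 0,"rz": 0,"gripper": 8.7},
  {"tx": 0,"ty": 0,"tz": 1.5,"rx": 0,"ry": 0,"rz": 0,"gripper": 8.7},
  {"tx": 0,"ty": 0,"tz": 1.5,"rx": 0,"ry": 0,"rz": 0,"gripper": 8.7},
  {"tx": 0,"ty": 0,"tz": 1.5,"rx": 0,"ry": 0,"rz": 0,"gripper": 8.7},
  {"tx": 0,"ty": 0,"tz": 1.5,"rx": 0,"ry": 0,"rz": 0,"gripper": 8.7},
  {"tx": 0,"ty": 0,"tz": 1.0,"rx": 0,"ry": 0,"rz": 0,"gripper": 8.7},
  {"tx": 0,"ty": 0,"tz": 1.0,"rx": 0,"ry": 0,"rz": 0,"gripper": 8.7},
  {"tx": 0,"ty": 0,"tz": 0.5,"rx": 0,"ry": 0,"rz": 0,"gripper": 8.7},
  {"tx": 0,"ty": 0,"tz": 0,"rx": 0,"ry": 0,"rz": 0,"gripper": 8.7},
])

```text
time_s: 6.77
ee_pos: [0.4798, -0.3819, 0.0234]
tcp_rot: [-0.001, 0.998, -0.065, -0.001]
ft_force: [-0.1, -0.0, 0.6]
grip_width: 0.99
```

Run:
```python
from h import *
go([.481,-.382,.025],-7.4)
a=eyes.camera('scene')['img'][160:320,60:260]; b=eyes.camera('top')['img'][130:300,360:500]
o=np.zeros((510,800,3),np.uint8)
o[:320,:400]=cv2.resize(a,(400,320)); o[:425,420:770]=cv2.resize(b,(350,425)); cv2.imwrite('pics/g1.png',o[:,:,::-1])
```

```text
t 6.7667 pos [ 0.4798 -0.3819  0.0234] yaw -7.47 zax [-0.0014  0.0012 -1.    ] F [-0.1 -0.   0.6] M [0.01 0.14 0.  ] grip 0.99 j [-0.69  0.72  1.75  0.    0.68  1.01]
tool shift cm [ 0.12 -0.   -0.16] target-axes cm [ 0.12 -0.   -0.16] rotvec [-0.001   0.0016 -0.0012]
```

View pics/g1.png

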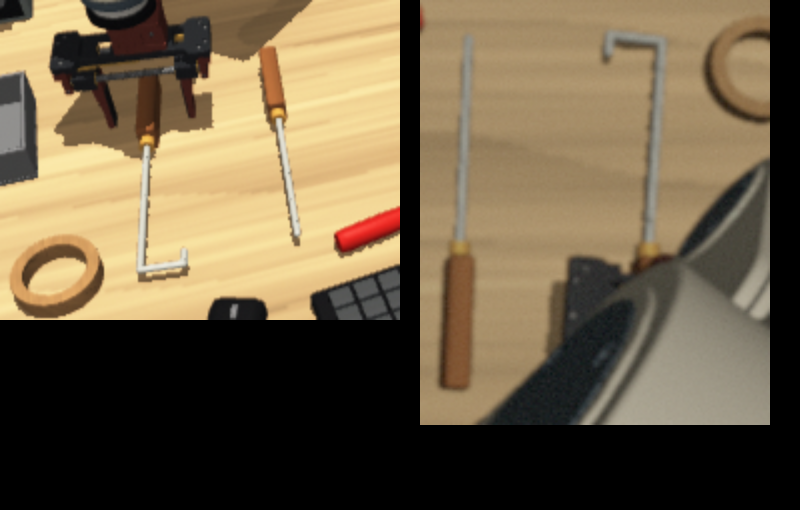

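arm_command([
  {"tx": 0,"ty": 0,"tz": -0.1,"rx": 0,"ry": 0,"rz": 0,"gripper": 6},
  {"tx": 0,"ty": 0,"tz": 0,"rx": 0,"ry": 0,"rz": 0,"gripper": 4},
  {"tx": 0,"ty": 0,"tz": 0,"rx": 0,"ry": 0,"rz": 0,"gripper": 2.6},
  {"tx": 0,"ty": 0,"tz": 0,"rx": 0,"ry": 0,"rz": 0,"gripper": 1},
  {"tx": 0,"ty": 0,"tz": 0,"rx": 0,"ry": 0,"rz": 0,"gripper": 1},
  {"tx": 0,"ty": 0,"tz": 0,"rx": 0,"ry": 0,"rz": 0,"gripper": 1},
  {"tx": 0,"ty": 0,"tz": 0,"rx": 0,"ry": 0,"rz": 0,"gripper": 1},
  {"tx": 0,"ty": 0,"tz": 0,"rx": 0,"ry": 0,"rz": 0,"gripper": 1},
  {"tx": 0,"ty": 0,"tz": 0,"rx": 0,"ry": 0,"rz": 0,"gripper": 1},
  {"tx": 0,"ty": 0,"tz": 0,"rx": 0,"ry": 0,"rz": 0,"gripper": 1},
], squeeze=50)

```text
time_s: 7.7
ee_pos: [0.4804, -0.3823, 0.0257]
tcp_rot: [0.0, 0.998, -0.065, 0.0]
ft_force: [0.2, -1.4, 0.9]
grip_width: 0.272
```

arm_command([
  {"tx": 0,"ty": 0,"tz": 0,"rx": 0,"ry": 0,"rz": 0,"gripper": 1},
  {"tx": 0,"ty": 0,"tz": -0.5,"rx": 0,"ry": 0,"rz": 0,"gripper": 1},
  {"tx": 0,"ty": 0,"tz": -1.5,"rx": 0,"ry": 0,"rz": 0,"gripper": 1},
  {"tx": 0,"ty": 0,"tz": -2,"rx": 0,"ry": 0,"rz": 0,"gripper": 1},
  {"tx": 0,"ty": 0,"tz": -2,"rx": 0,"ry": 0,"rz": 0,"gripper": 1},
  {"tx": 0,"ty": 0,"tz": -2,"rx": 0,"ry": 0,"rz": 0,"gripper": 1},
  {"tx": 0,"ty": 0,"tz": -2,"rx": 0,"ry": 0,"rz": 0,"gripper": 1},
  {"tx": 0,"ty": 0,"tz": -1.5,"rx": 0,"ry": 0,"rz": 0,"gripper": 1},
  {"tx": 0,"ty": 0,"tz": -1,"rx": 0,"ry": 0,"rz": 0,"gripper": 1},
  {"tx": 0,"ty": 0,"tz": 0,"rx": 0,"ry": 0,"rz": 0,"gripper": 1},
], squeeze=50)

```text
time_s: 8.53
ee_pos: [0.4815, -0.3832, 0.1539]
tcp_rot: [0.001, 0.998, -0.065, 0.002]
ft_force: [0.3, 0.2, -0.7]
grip_width: 0.25
```

Run:
```python
from h import *
go([.55,-.08,.15],92.7)
```

```text
t 8.5333 pos [ 0.4815 -0.3832  0.1539] yaw -7.46 zax [ 0.0036 -0.003  -1.    ] F [ 0.3  0.2 -0.7] M [-0.01  0.2  -0.06] grip 0.25 j [-0.69  0.52  1.71  0.    0.9   1.01]
tool shift cm [  2.85 -30.95   0.32] target-axes cm [29.96  8.27  0.39] rotvec [ 5.3000e-03 -7.0000e-04 -1.7481e+00]
```

arm_command([
  {"tx": 0,"ty": 0,"tz": 0,"rx": 0,"ry": 0,"rz": -0.04,"gripper": 1},
  {"tx": 0,"ty": 0,"tz": 0,"rx": 0,"ry": 0,"rz": -0.09,"gripper": 1},
  {"tx": 0,"ty": 0,"tz": 0,"rx": 0,"ry": 0,"rz": -0.09,"gripper": 1},
  {"tx": 0,"ty": 0,"tz": 0,"rx": 0,"ry": 0,"rz": -0.09,"gripper": 1},
  {"tx": 0,"ty": 0,"tz": 0,"rx": 0,"ry": 0,"rz": -0.09,"gripper": 1},
  {"tx": 0,"ty": 0,"tz": 0,"rx": 0,"ry": 0,"rz": -0.09,"gripper": 1},
  {"tx": 0,"ty": 0,"tz": 0,"rx": 0,"ry": 0,"rz": -0.09,"gripper": 1},
  {"tx": 0,"ty": 0,"tz": 0,"rx": 0,"ry": 0,"rz": -0.09,"gripper": 1},
  {"tx": 0,"ty": 0,"tz": 0,"rx": 0,"ry": 0,"rz": -0.09,"gripper": 1},
  {"tx": 0,"ty": 0,"tz": 0,"rx": 0,"ry": 0,"rz": -0.09,"gripper": 1},
])

```text
time_s: 9.37
ee_pos: [0.4799, -0.3819, 0.1498]
tcp_rot: [-0.001, 0.935, 0.354, -0.0]
ft_force: [0.5, 0.5, -1.2]
grip_width: 0.25
```

arm_command([
  {"tx": 0,"ty": 0,"tz": 0,"rx": 0,"ry": 0,"rz": -0.09,"gripper": 1},
  {"tx": 0,"ty": 0,"tz": 0,"rx": 0,"ry": 0,"rz": -0.09,"gripper": 1},
  {"tx": 0,"ty": 0,"tz": 0,"rx": 0,"ry": 0,"rz": -0.09,"gripper": 1},
  {"tx": 0,"ty": 0,"tz": 0,"rx": 0,"ry": 0,"rz": -0.09,"gripper": 1},
  {"tx": 0,"ty": 0,"tz": 0,"rx": 0,"ry": 0,"rz": -0.09,"gripper": 1},
  {"tx": 0,"ty": 0,"tz": 0,"rx": 0,"ry": 0,"rz": -0.09,"gripper": 1},
  {"tx": 0,"ty": 0,"tz": 0,"rx": 0,"ry": 0,"rz": -0.09,"gripper": 1},
  {"tx": 0,"ty": 0,"tz": 0,"rx": 0,"ry": 0,"rz": -0.09,"gripper": 1},
  {"tx": 0,"ty": 0,"tz": 0,"rx": 0,"ry": 0,"rz": -0.09,"gripper": 1},
  {"tx": 0,"ty": 0,"tz": 0,"rx": 0,"ry": 0,"rz": -0.08,"gripper": 1},
])

```text
time_s: 10.2
ee_pos: [0.4799, -0.3819, 0.1498]
tcp_rot: [-0.001, 0.692, 0.722, -0.0]
ft_force: [-0.2, 1.1, -1.5]
grip_width: 0.249
```

Run:
```python
from h import *
go([.572,-.14,.092],92.7)
```

```text
t 10.2 pos [ 0.4799 -0.3819  0.1498] yaw 92.49 zax [-0.0012  0.001  -1.    ] F [-0.2  1.1 -1.5] M [-0.08  0.01  0.02] grip 0.249 j [-0.69  0.52  1.72 -0.    0.9  -0.73]
tool shift cm [23.76 10.26  5.79] target-axes cm [23.73 10.34  5.78] rotvec [-0.0012 -0.001  -0.0036]
```

Move to the pre-entry pose and look at how the hook sits in the hand.

arm_command([
  {"tx": 1.8,"ty": 0.8,"tz": 0,"rx": 0,"ry": 0,"rz": -0.004,"gripper": 1},
  {"tx": 2.8,"ty": 1.2,"tz": 0,"rx": 0,"ry": 0,"rz": 0,"gripper": 1},
  {"tx": 2.8,"ty": 1.2,"tz": 0.5,"rx": 0,"ry": 0,"rz": 0,"gripper": 1},
  {"tx": 2.8,"ty": 1.2,"tz": 1,"rx": 0,"ry": 0,"rz": 0,"gripper": 1},
  {"tx": 2.8,"ty": 1.2,"tz": 1,"rx": 0,"ry": 0,"rz": 0,"gripper": 1},
  {"tx": 2.8,"ty": 1.2,"tz": 1,"rx": 0,"ry": 0,"rz": 0,"gripper": 1},
  {"tx": 2.8,"ty": 1.2,"tz": 1,"rx": 0,"ry": 0,"rz": 0,"gripper": 1},
  {"tx": 2.8,"ty": 1.2,"tz": 1,"rx": 0,"ry": 0,"rz": 0,"gripper": 1},
  {"tx": 2.2,"ty": 1.0,"tz": 0.3,"rx": 0,"ry": 0,"rz": 0,"gripper": 1},
  {"tx": 0,"ty": 0,"tz": 0,"rx": 0,"ry": 0,"rz": 0,"gripper": 1},
])

```text
time_s: 11.03
ee_pos: [0.5724, -0.1382, 0.091]
tcp_rot: [-0.001, 0.691, 0.723, -0.0]
ft_force: [0.3, -0.6, -2.3]
grip_width: 0.247
```

Run:
```python
from h import *
go([.572,-.14,.092],92.7)
a=snap('scene','s2.png')['img'][80:320,180:460]; b=snap('top','t2.png')['img'][160:320,55:385]
o=np.zeros((600,800,3),np.uint8)
o[:280,:327]=cv2.resize(a,(327,280)); o[285:600,:650]=cv2.resize(b,(650,315)); cv2.imwrite('pics/g2.png',o[:,:,::-1])
```

```text
t 11.0333 pos [ 0.5724 -0.1382  0.091 ] yaw 92.66 zax [-0.0023  0.0014 -1.    ] F [ 0.3 -0.6 -2.3] M [-0.14  0.13  0.04] grip 0.247 j [-0.26  0.58  1.79  0.    0.77 -0.3 ]
tool shift cm [-0.17 -0.05 -0.1 ] target-axes cm [-0.17 -0.05 -0.1 ] rotvec [-0.0023 -0.0015 -0.0007]
```

View pics/g2.png

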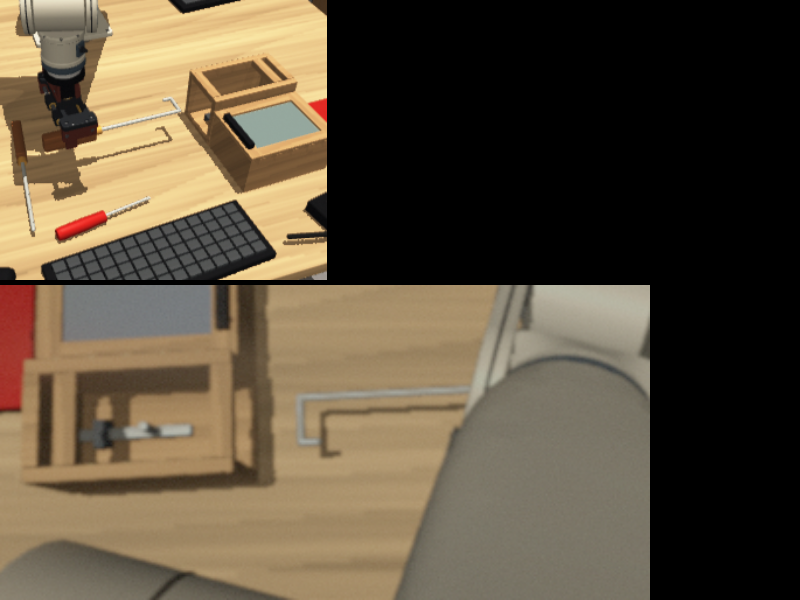

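Run:
```python
from h import *
t=np.load('pics/t2.png.npz'); s=np.load('pics/s2.png.npz')
def tri(a,b):
    A=[];B=[]
    for c,(u,v) in((t,a),(s,b)):
        T=c['cam_to_world']; d=T[:3,:3]@np.array([(u-c['cx'])/c['fx'],(v-c['cy'])/c['fy'],1]); d/=np.linalg.norm(d)
        M=np.eye(3)-np.outer(d,d); A.append(M);B.append(M@T[:3,3])
    return np.linalg.lstsq(np.vstack(A),np.hstack(B),rcond=None)[0]
k=650/330
px=lambda x,y:(55+x/k,160+(y-285)/k)
print('corner tri',tri(px(301,397),(180+183/1.168,80+111/1.168)).round(4))
for n,p in dict(corner=(301,397),rod=(460,389),lipc=(301,441)).items(): print(n,ray(t,*px(*p),.083).round(4))
tt=np.radians(92.66); x=np.array([np.cos(tt),np.sin(tt)]); print('expect corner',np.array([.5724,-.1382])+.2455*x)
for z in(.075,.083,.091): print(proj(s,[.5605,.107,z]))
cv2.imwrite('pics/g3.png',np.hstack([cv2.resize(s['img'][140:200,260:360],(600,360),interpolation=cv2.INTER_CUBIC)])[:,:,::-1])
```

```text
corner tri [0.5637 0.1102 0.0819]
corner [0.5614 0.1042 0.083 ]
rod [ 0.5684 -0.0543  0.083 ]
lipc [0.5173 0.1032 0.083 ]
expect corner [0.56100657 0.10703548]
(np.float64(332.3400610875258), np.float64(177.00730880833893))
(np.float64(332.6207737486317), np.float64(174.5373686193196))
(np.float64(332.9041518210188), np.float64(172.04397595609532))
```

View pics/g3.png

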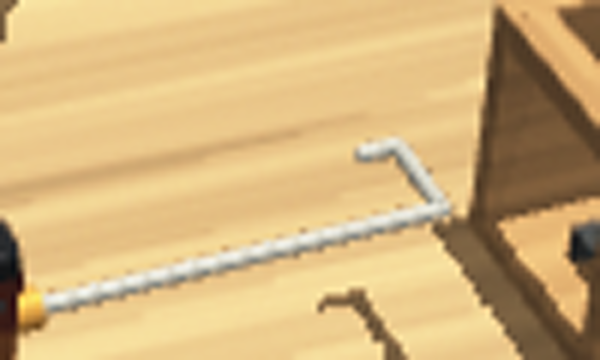

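arm_command([
  {"tx": 0,"ty": 0.7,"tz": 0,"rx": 0,"ry": 0,"rz": 0,"gripper": 1},
  {"tx": 0.6,"ty": 0,"tz": 0,"rx": 0,"ry": 0,"rz": 0,"gripper": 1},
  {"tx": 1,"ty": 0,"tz": 0,"rx": 0,"ry": 0,"rz": 0,"gripper": 1},
  {"tx": 1.5,"ty": 0,"tz": 0,"rx": 0,"ry": 0,"rz": 0,"gripper": 1},
  {"tx": 1.5,"ty": 0,"tz": 0,"rx": 0,"ry": 0,"rz": 0,"gripper": 1},
  {"tx": 1.5,"ty": 0,"tz": 0,"rx": 0,"ry": 0,"rz": 0,"gripper": 1},
  {"tx": 1.5,"ty": 0,"tz": 0,"rx": 0,"ry": 0,"rz": 0,"gripper": 1},
  {"tx": 1.5,"ty": 0,"tz": 0,"rx": 0,"ry": 0,"rz": 0,"gripper": 1},
  {"tx": 1.5,"ty": 0,"tz": 0,"rx": 0,"ry": 0,"rz": 0,"gripper": 1},
  {"tx": 1.5,"ty": 0,"tz": 0,"rx": 0,"ry": 0,"rz": 0,"gripper": 1},
])

```text
time_s: 11.97
ee_pos: [0.5734, -0.019, 0.0928]
tcp_rot: [-0.0, 0.692, 0.722, -0.0]
ft_force: [-0.5, 0.9, -0.6]
grip_width: 0.248
```

arm_command([
  {"tx": 1.5,"ty": 0,"tz": 0,"rx": 0,"ry": 0,"rz": 0,"gripper": 1},
  {"tx": 1.5,"ty": 0,"tz": 0,"rx": 0,"ry": 0,"rz": 0,"gripper": 1},
  {"tx": 1.5,"ty": 0,"tz": 0,"rx": 0,"ry": 0,"rz": 0,"gripper": 1},
  {"tx": 1,"ty": 0,"tz": 0,"rx": 0,"ry": 0,"rz": 0,"gripper": 1},
  {"tx": 1,"ty": 0,"tz": 0,"rx": 0,"ry": 0,"rz": 0,"gripper": 1},
  {"tx": 0,"ty": 0,"tz": 0,"rx": 0,"ry": 0,"rz": 0,"gripper": 1},
  {"tx": 0,"ty": 0,"tz": 0,"rx": 0,"ry": 0,"rz": 0,"gripper": 1},
  {"tx": 0,"ty": 0,"tz": 0,"rx": 0,"ry": 0,"rz": 0,"gripper": 1},
  {"tx": 0,"ty": 0,"tz": 0,"rx": 0,"ry": 0,"rz": 0,"gripper": 1},
  {"tx": 0,"ty": 0,"tz": 0,"rx": 0,"ry": 0,"rz": 0,"gripper": 1},
])

```text
time_s: 12.8
ee_pos: [0.5713, 0.0433, 0.0927]
tcp_rot: [0.0, 0.692, 0.722, -0.0]
ft_force: [-0.1, -1.5, -1.4]
grip_width: 0.251
```

Run:
```python
from h import *
go([.571,.046,.05],92.7)
a=snap('scene','s3.png')['img'][110:230,300:480]; b=snap('top','t3.png')['img'][185:275,60:220]
o=np.zeros((600,800,3),np.uint8)
o[:450,:800]=cv2.resize(b,(800,450),interpolation=cv2.INTER_CUBIC); cv2.imwrite('pics/g4.png',o[:450,:,::-1])
```

```text
t 12.8 pos [0.5713 0.0433 0.0927] yaw 92.41 zax [-0.e+00 -1.e-04 -1.e+00] F [-0.1 -1.5 -1.4] M [-0.12  0.07 -0.04] grip 0.251 j [ 0.05  0.56  1.83 -0.    0.75  0.01]
tool shift cm [ 0.27 -0.02  4.27] target-axes cm [ 0.27 -0.01  4.27] rotvec [-0.      0.0001 -0.0051]
```

View pics/g4.png

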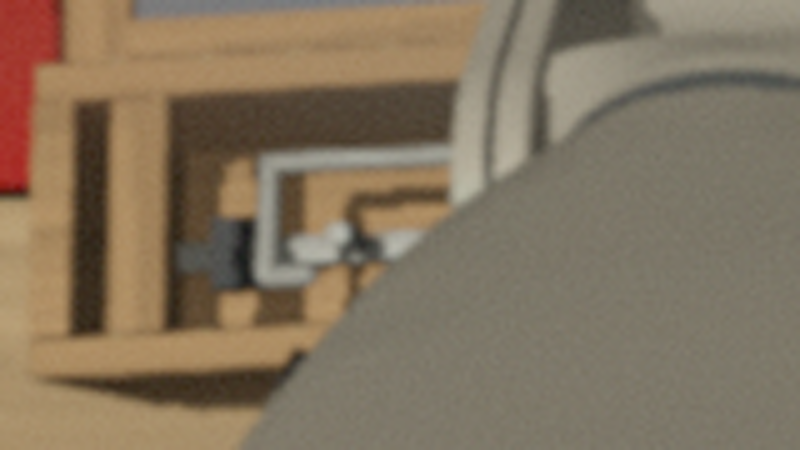

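Run:
```python
from h import *
t=np.load('pics/t3.png.npz')
for n,x,y,z in(('rod',337,155,.085),('lip',290,278,.085),('bar',267,215,.085),('pin',337,230,.058)): print(n,ray(t,60+x/5-.4,185+y/5-.4,z).round(4))
```

```text
rod [0.5647 0.2627 0.085 ]
lip [0.5162 0.2784 0.085 ]
bar [0.5411 0.2888 0.085 ]
pin [0.5391 0.2698 0.058 ]
```

arm_command([
  {"tx": 0.1,"ty": 0,"tz": 0.3,"rx": 0,"ry": 0,"rz": 0,"gripper": 1},
  {"tx": 0.1,"ty": 0,"tz": 0.5,"rx": 0,"ry": 0,"rz": 0,"gripper": 1},
  {"tx": 0,"ty": 0,"tz": 0.6,"rx": 0,"ry": 0,"rz": 0,"gripper": 1},
  {"tx": 0,"ty": 0,"tz": 0.6,"rx": 0,"ry": 0,"rz": 0,"gripper": 1},
  {"tx": 0,"ty": 0,"tz": 0.6,"rx": 0,"ry": 0,"rz": 0,"gripper": 1},
  {"tx": 0,"ty": 0,"tz": 0.6,"rx": 0,"ry": 0,"rz": 0,"gripper": 1},
  {"tx": 0,"ty": 0,"tz": 0.6,"rx": 0,"ry": 0,"rz": 0,"gripper": 1},
  {"tx": 0,"ty": 0,"tz": 0.4,"rx": 0,"ry": 0,"rz": 0,"gripper": 1},
  {"tx": 0,"ty": 0,"tz": 0,"rx": 0,"ry": 0,"rz": 0,"gripper": 1},
  {"tx": 0,"ty": 0,"tz": 0,"rx": 0,"ry": 0,"rz": 0,"gripper": 1},
])

```text
time_s: 13.73
ee_pos: [0.571, 0.046, 0.0503]
tcp_rot: [-0.0, 0.692, 0.722, -0.0]
ft_force: [0.1, -0.5, -1.5]
grip_width: 0.248
```

arm_command([
  {"tx": -0.4,"ty": 0,"tz": 0,"rx": 0,"ry": 0,"rz": 0,"gripper": 1},
  {"tx": -0.4,"ty": 0,"tz": 0,"rx": 0,"ry": 0,"rz": 0,"gripper": 1},
  {"tx": -0.4,"ty": 0,"tz": 0,"rx": 0,"ry": 0,"rz": 0,"gripper": 1},
  {"tx": -0.4,"ty": 0,"tz": 0,"rx": 0,"ry": 0,"rz": 0,"gripper": 1},
  {"tx": -0.4,"ty": 0,"tz": 0,"rx": 0,"ry": 0,"rz": 0,"gripper": 1},
  {"tx": -0.4,"ty": 0,"tz": 0,"rx": 0,"ry": 0,"rz": 0,"gripper": 1},
  {"tx": -0.4,"ty": 0,"tz": 0,"rx": 0,"ry": 0,"rz": 0,"gripper": 1},
  {"tx": -0.4,"ty": 0,"tz": 0,"rx": 0,"ry": 0,"rz": 0,"gripper": 1},
  {"tx": -0.4,"ty": 0,"tz": 0,"rx": 0,"ry": 0,"rz": 0,"gripper": 1},
  {"tx": -0.4,"ty": 0,"tz": 0,"rx": 0,"ry": 0,"rz": 0,"gripper": 1},
])

```text
time_s: 14.57
ee_pos: [0.573, 0.0056, 0.0507]
tcp_rot: [0.0, 0.692, 0.722, 0.0]
ft_force: [0.3, 2.3, -1.0]
grip_width: 0.251
```

Run:
```python
from h import *
go([.571,.046,.05],92.7)
```

```text
t 14.5667 pos [0.573  0.0056 0.0507] yaw 92.45 zax [ 1.e-04  1.e-04 -1.e+00] F [ 0.3  2.3 -1. ] M [ 0.5   0.07 -0.09] grip 0.251 j [-0.01  0.63  1.84  0.    0.67 -0.05]
tool shift cm [ 4.04 -0.02  0.07] target-axes cm [ 4.04 -0.01  0.07] rotvec [ 0.0001 -0.0001 -0.0043]
```

arm_command([
  {"tx": -0.3,"ty": 0,"tz": 0,"rx": 0,"ry": 0,"rz": 0,"gripper": 1},
  {"tx": -0.3,"ty": 0,"tz": 0,"rx": 0,"ry": 0,"rz": 0,"gripper": 1},
  {"tx": -0.3,"ty": 0,"tz": 0,"rx": 0,"ry": 0,"rz": 0,"gripper": 1},
  {"tx": -0.2,"ty": 0,"tz": 0,"rx": 0,"ry": 0,"rz": 0,"gripper": 1},
  {"tx": -0.2,"ty": 0,"tz": 0,"rx": 0,"ry": 0,"rz": 0,"gripper": 1},
  {"tx": -0.2,"ty": 0,"tz": 0,"rx": 0,"ry": 0,"rz": 0,"gripper": 1},
  {"tx": 0,"ty": 0,"tz": 0,"rx": 0,"ry": 0,"rz": 0,"gripper": 1},
  {"tx": 0,"ty": 0,"tz": 0,"rx": 0,"ry": 0,"rz": 0,"gripper": 1},
  {"tx": 0,"ty": 0,"tz": 0,"rx": 0,"ry": 0,"rz": 0,"gripper": 1},
  {"tx": 0,"ty": 0,"tz": 0,"rx": 0,"ry": 0,"rz": 0,"gripper": 1},
])

```text
time_s: 15.4
ee_pos: [0.5735, -0.0091, 0.0507]
tcp_rot: [0.0, 0.692, 0.722, -0.0]
ft_force: [0.0, -0.0, -1.7]
grip_width: 0.247
```

arm_command([
  {"tx": -0.1,"ty": 0,"tz": 0,"rx": 0,"ry": 0,"rz": 0,"gripper": 1},
  {"tx": -0.1,"ty": 0,"tz": 0,"rx": 0,"ry": 0,"rz": 0,"gripper": 1},
  {"tx": -0.1,"ty": 0,"tz": 0,"rx": 0,"ry": 0,"rz": 0,"gripper": 1},
  {"tx": 0,"ty": 0,"tz": 0,"rx": 0,"ry": 0,"rz": 0,"gripper": 1},
  {"tx": 0,"ty": 0,"tz": 0,"rx": 0,"ry": 0,"rz": 0,"gripper": 1},
  {"tx": 0,"ty": 0,"tz": 0,"rx": 0,"ry": 0,"rz": 0,"gripper": 1},
  {"tx": 0,"ty": 0,"tz": 0,"rx": 0,"ry": 0,"rz": 0,"gripper": 1},
  {"tx": 0,"ty": 0,"tz": 0,"rx": 0,"ry": 0,"rz": 0,"gripper": 1},
  {"tx": 0,"ty": 0,"tz": 0,"rx": 0,"ry": 0,"rz": 0,"gripper": 1},
  {"tx": 0,"ty": 0,"tz": 0,"rx": 0,"ry": 0,"rz": 0,"gripper": 1},
])

```text
time_s: 16.23
ee_pos: [0.5736, -0.012, 0.0507]
tcp_rot: [-0.0, 0.692, 0.722, -0.0]
ft_force: [0.2, 1.8, -2.0]
grip_width: 0.246
```

Run:
```python
from h import *
go([.571,.046,.05],92.7)
```

```text
t 16.2333 pos [ 0.5736 -0.012   0.0507] yaw 92.47 zax [-0. -0. -1.] F [ 0.2  1.8 -2. ] M [0.09 0.11 0.01] grip 0.246 j [-0.04  0.63  1.84 -0.    0.67 -0.08]
tool shift cm [ 5.8  -0.01  0.07] target-axes cm [5.8  0.01 0.07] rotvec [-0.     0.    -0.004]
```

arm_command([
  {"tx": -0.1,"ty": 0,"tz": 0,"rx": 0,"ry": 0,"rz": 0,"gripper": 1},
  {"tx": -0.1,"ty": 0,"tz": 0,"rx": 0,"ry": 0,"rz": 0,"gripper": 1},
  {"tx": -0.1,"ty": 0,"tz": 0,"rx": 0,"ry": 0,"rz": 0,"gripper": 1},
  {"tx": 0,"ty": 0,"tz": 0,"rx": 0,"ry": 0,"rz": 0,"gripper": 1},
  {"tx": 0,"ty": 0,"tz": 0,"rx": 0,"ry": 0,"rz": 0,"gripper": 1},
  {"tx": 0,"ty": 0,"tz": 0,"rx": 0,"ry": 0,"rz": 0,"gripper": 1},
  {"tx": 0,"ty": 0,"tz": 0,"rx": 0,"ry": 0,"rz": 0,"gripper": 1},
  {"tx": 0,"ty": 0,"tz": 0,"rx": 0,"ry": 0,"rz": 0,"gripper": 1},
  {"tx": 0,"ty": 0,"tz": 0,"rx": 0,"ry": 0,"rz": 0,"gripper": 1},
  {"tx": 0,"ty": 0,"tz": 0,"rx": 0,"ry": 0,"rz": 0,"gripper": 1},
])

```text
time_s: 17.07
ee_pos: [0.573, -0.0131, 0.0503]
tcp_rot: [-0.001, 0.692, 0.722, 0.0]
ft_force: [-1.6, 14.1, -2.7]
grip_width: 0.248
```

Run:
```python
from h import *
go([.571,.046,.05],92.7)
```

```text
t 17.0667 pos [ 0.573  -0.0131  0.0503] yaw 92.41 zax [-0.0017  0.0024 -1.    ] F [-1.6 14.1 -2.7] M [ 2.01  0.26 -0.21] grip 0.248 j [-0.04  0.63  1.84  0.    0.67 -0.09]
tool shift cm [5.91 0.05 0.05] target-axes cm [5.91 0.08 0.03] rotvec [-0.0016 -0.0024 -0.0051]
```

arm_command([
  {"tx": -0.1,"ty": 0,"tz": 0,"rx": 0,"ry": 0,"rz": 0,"gripper": 1},
  {"tx": 0,"ty": 0,"tz": 0,"rx": 0,"ry": 0,"rz": 0,"gripper": 1},
  {"tx": 0,"ty": 0,"tz": 0,"rx": 0,"ry": 0,"rz": 0,"gripper": 1},
  {"tx": 0.3,"ty": 0,"tz": 0,"rx": 0,"ry": 0,"rz": 0,"gripper": 1},
  {"tx": 0.4,"ty": 0,"tz": 0,"rx": 0,"ry": 0,"rz": 0,"gripper": 1},
  {"tx": 0.4,"ty": 0,"tz": 0,"rx": 0,"ry": 0,"rz": 0,"gripper": 1},
  {"tx": 0,"ty": 0,"tz": 0,"rx": 0,"ry": 0,"rz": 0,"gripper": 1},
  {"tx": 0,"ty": 0,"tz": 0,"rx": 0,"ry": 0,"rz": 0,"gripper": 1},
  {"tx": 0,"ty": 0,"tz": -0.4,"rx": 0,"ry": 0,"rz": 0,"gripper": 1},
  {"tx": 0,"ty": 0,"tz": -0.6,"rx": 0,"ry": 0,"rz": 0,"gripper": 1},
])

```text
time_s: 17.9
ee_pos: [0.573, -0.0053, 0.0606]
tcp_rot: [-0.0, 0.692, 0.722, -0.0]
ft_force: [-0.6, 0.2, -1.5]
grip_width: 0.243
```

arm_command([
  {"tx": 0,"ty": 0,"tz": -0.6,"rx": 0,"ry": 0,"rz": 0,"gripper": 1},
  {"tx": 0,"ty": 0,"tz": -0.6,"rx": 0,"ry": 0,"rz": 0,"gripper": 1},
  {"tx": 0,"ty": 0,"tz": -0.6,"rx": 0,"ry": 0,"rz": 0,"gripper": 1},
  {"tx": 0,"ty": 0,"tz": -0.6,"rx": 0,"ry": 0,"rz": 0,"gripper": 1},
  {"tx": 0,"ty": 0,"tz": -0.5,"rx": 0,"ry": 0,"rz": 0,"gripper": 1},
  {"tx": 0,"ty": 0,"tz": -0.2,"rx": 0,"ry": 0,"rz": 0,"gripper": 1},
  {"tx": 0,"ty": 0,"tz": 0,"rx": 0,"ry": 0,"rz": 0,"gripper": 1},
  {"tx": 0,"ty": 0,"tz": 0,"rx": 0,"ry": 0,"rz": 0,"gripper": 1},
  {"tx": 0,"ty": 0,"tz": 0,"rx": 0,"ry": 0,"rz": 0,"gripper": 1},
  {"tx": 0,"ty": 0,"tz": 0,"rx": 0,"ry": 0,"rz": 0,"gripper": 1},
])

```text
time_s: 18.73
ee_pos: [0.5731, -0.005, 0.0913]
tcp_rot: [-0.0, 0.692, 0.722, -0.0]
ft_force: [-0.5, 0.1, -1.7]
grip_width: 0.25
```

Run:
```python
from h import *
go([.58,-.138,.092],92.7)
b=snap('top','t4.png')['img'][185:275,60:220]; cv2.imwrite('pics/g5.png',cv2.resize(b,(800,450),interpolation=cv2.INTER_CUBIC)[:,:,::-1])
```

```text
t 18.7333 pos [ 0.5731 -0.005   0.0913] yaw 92.46 zax [-7.e-04  0.e+00 -1.e+00] F [-0.5  0.1 -1.7] M [-0.16  0.05 -0.03] grip 0.25 j [-0.03  0.56  1.83 -0.    0.75 -0.07]
tool shift cm [-13.32   0.12  -0.07] target-axes cm [-13.32   0.07  -0.07] rotvec [-0.0007 -0.     -0.0041]
```

View pics/g5.png

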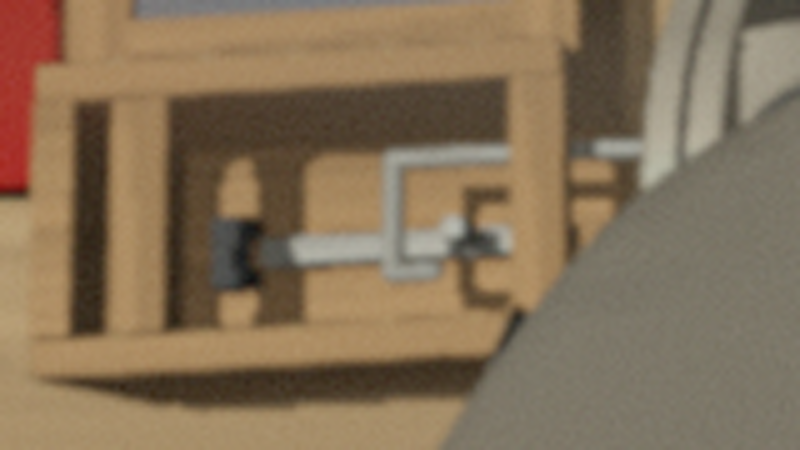

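arm_command([
  {"tx": -0.7,"ty": 0,"tz": 0,"rx": 0,"ry": 0,"rz": 0,"gripper": 1},
  {"tx": -1.2,"ty": 0,"tz": 0,"rx": 0,"ry": 0,"rz": 0,"gripper": 1},
  {"tx": -1.6,"ty": 0,"tz": 0,"rx": 0,"ry": 0,"rz": 0,"gripper": 1},
  {"tx": -1.6,"ty": 0,"tz": 0,"rx": 0,"ry": 0,"rz": 0,"gripper": 1},
  {"tx": -1.6,"ty": 0,"tz": 0,"rx": 0,"ry": 0,"rz": 0,"gripper": 1},
  {"tx": -1.6,"ty": 0,"tz": 0,"rx": 0,"ry": 0,"rz": 0,"gripper": 1},
  {"tx": -1.6,"ty": 0,"tz": 0,"rx": 0,"ry": 0,"rz": 0,"gripper": 1},
  {"tx": -1.6,"ty": 0,"tz": 0,"rx": 0,"ry": 0,"rz": 0,"gripper": 1},
  {"tx": -1.2,"ty": 0,"tz": 0,"rx": 0,"ry": 0,"rz": 0,"gripper": 1},
  {"tx": -0.8,"ty": 0,"tz": 0,"rx": 0,"ry": 0,"rz": 0,"gripper": 1},
])

```text
time_s: 19.62
ee_pos: [0.5791, -0.1419, 0.0916]
tcp_rot: [0.0, 0.692, 0.722, -0.0]
ft_force: [-0.2, 0.2, -1.3]
grip_width: 0.249
```

arm_command([
  {"tx": 0,"ty": 0,"tz": 0.4,"rx": 0,"ry": 0,"rz": 0,"gripper": 1},
  {"tx": 0,"ty": 0,"tz": 0.8,"rx": 0,"ry": 0,"rz": 0,"gripper": 1},
  {"tx": 0,"ty": 0,"tz": 0.9,"rx": 0,"ry": 0,"rz": 0,"gripper": 1},
  {"tx": 0,"ty": 0,"tz": 0.9,"rx": 0,"ry": 0,"rz": 0,"gripper": 1},
  {"tx": 0,"ty": 0,"tz": 0.9,"rx": 0,"ry": 0,"rz": 0,"gripper": 1},
  {"tx": 0,"ty": 0,"tz": 0.9,"rx": 0,"ry": 0,"rz": 0,"gripper": 1},
  {"tx": 0,"ty": 0,"tz": 0.7,"rx": 0,"ry": 0,"rz": 0,"gripper": 1},
  {"tx": 0,"ty": 0,"tz": 0.4,"rx": 0,"ry": 0,"rz": 0,"gripper": 1},
  {"tx": 0,"ty": 0,"tz": 0,"rx": 0,"ry": 0,"rz": 0,"gripper": 1},
  {"tx": 0,"ty": 0,"tz": 0,"rx": 0,"ry": 0,"rz": 0,"gripper": 1},
])

```text
time_s: 20.45
ee_pos: [0.5791, -0.1398, 0.0324]
tcp_rot: [-0.0, 0.692, 0.722, -0.0]
ft_force: [-0.0, -0.1, -0.3]
grip_width: 0.248
```

Run:
```python
from h import *
go([.58,-.138,.0255],92.7)
```

```text
t 20.45 pos [ 0.5791 -0.1398  0.0324] yaw 92.47 zax [-4.e-04  1.e-04 -1.e+00] F [-0.  -0.1 -0.3] M [-0.14  0.03 -0.01] grip 0.248 j [-0.26  0.68  1.79 -0.    0.67 -0.3 ]
tool shift cm [0.17 0.1  0.69] target-axes cm [0.17 0.1  0.69] rotvec [-0.0004 -0.0001 -0.004 ]
```

arm_command([
  {"tx": 0,"ty": 0,"tz": 0.2,"rx": 0,"ry": 0,"rz": 0,"gripper": 1},
  {"tx": 0,"ty": 0,"tz": 0.2,"rx": 0,"ry": 0,"rz": 0,"gripper": 1},
  {"tx": 0,"ty": 0,"tz": 0.1,"rx": 0,"ry": 0,"rz": 0,"gripper": 1},
  {"tx": 0,"ty": 0,"tz": 0.1,"rx": 0,"ry": 0,"rz": 0,"gripper": 1},
  {"tx": 0,"ty": 0,"tz": 0,"rx": 0,"ry": 0,"rz": 0,"gripper": 1},
  {"tx": 0,"ty": 0,"tz": 0,"rx": 0,"ry": 0,"rz": 0,"gripper": 1},
  {"tx": 0,"ty": 0,"tz": 0,"rx": 0,"ry": 0,"rz": 0,"gripper": 1},
  {"tx": 0,"ty": 0,"tz": 0,"rx": 0,"ry": 0,"rz": 0,"gripper": 1},
  {"tx": 0,"ty": 0,"tz": 0,"rx": 0,"ry": 0,"rz": 0,"gripper": 1},
  {"tx": 0,"ty": 0,"tz": 0,"rx": 0,"ry": 0,"rz": 0,"gripper": 1},
])

```text
time_s: 21.28
ee_pos: [0.5792, -0.1399, 0.0267]
tcp_rot: [0.0, 0.692, 0.722, 0.0]
ft_force: [0.1, -0.1, -0.2]
grip_width: 0.247
```

arm_command([
  {"tx": 0,"ty": 0,"tz": 0.1,"rx": 0,"ry": 0,"rz": 0,"gripper": 1},
  {"tx": 0,"ty": 0,"tz": 0,"rx": 0,"ry": 0,"rz": 0,"gripper": 1},
  {"tx": 0,"ty": 0,"tz": 0,"rx": 0,"ry": 0,"rz": 0,"gripper": 2.3},
  {"tx": 0,"ty": 0,"tz": 0,"rx": 0,"ry": 0,"rz": 0,"gripper": 2.6},
  {"tx": 0,"ty": 0,"tz": 0,"rx": 0,"ry": 0,"rz": 0,"gripper": 3.2},
  {"tx": 0,"ty": 0,"tz": 0,"rx": 0,"ry": 0,"rz": 0,"gripper": 4.2},
  {"tx": 0,"ty": 0,"tz": 0,"rx": 0,"ry": 0,"rz": 0,"gripper": 5.5},
  {"tx": 0,"ty": 0,"tz": 0,"rx": 0,"ry": 0,"rz": 0,"gripper": 7},
  {"tx": 0,"ty": 0,"tz": 0,"rx": 0,"ry": 0,"rz": 0,"gripper": 7},
  {"tx": 0,"ty": 0,"tz": 0,"rx": 0,"ry": 0,"rz": 0,"gripper": 7},
])

```text
time_s: 22.12
ee_pos: [0.5792, -0.1399, 0.0257]
tcp_rot: [-0.0, 0.692, 0.722, -0.0]
ft_force: [-0.2, 0.5, 0.4]
grip_width: 0.706
```

arm_command([
  {"tx": 0,"ty": 0,"tz": -0.5,"rx": 0,"ry": 0,"rz": 0,"gripper": 7},
  {"tx": 0,"ty": 0,"tz": -1,"rx": 0,"ry": 0,"rz": 0,"gripper": 7},
  {"tx": 0,"ty": 0,"tz": -2,"rx": 0,"ry": 0,"rz": 0,"gripper": 7},
  {"tx": 0,"ty": 0,"tz": -2.5,"rx": 0,"ry": 0,"rz": 0,"gripper": 7},
  {"tx": 0,"ty": 0,"tz": -2.5,"rx": 0,"ry": 0,"rz": 0,"gripper": 7},
  {"tx": 0,"ty": 0,"tz": -2.5,"rx": 0,"ry": 0,"rz": 0,"gripper": 7},
  {"tx": 0,"ty": 0,"tz": -2.5,"rx": 0,"ry": 0,"rz": 0,"gripper": 7},
  {"tx": 0,"ty": 0,"tz": -2,"rx": 0,"ry": 0,"rz": 0,"gripper": 7},
  {"tx": 0,"ty": 0,"tz": -1,"rx": 0,"ry": 0,"rz": 0,"gripper": 7},
  {"tx": 0,"ty": 0,"tz": 0,"rx": 0,"ry": 0,"rz": 0,"gripper": 7},
])

```text
time_s: 22.95
ee_pos: [0.5806, -0.1402, 0.1939]
tcp_rot: [0.002, 0.692, 0.722, 0.001]
ft_force: [1.0, -0.9, -0.1]
grip_width: 0.797
```

Run:
```python
from h import *
go([.58,-.138,.0255],92.7)
t=snap('top','t5.png'); s=snap('scene','s5.png')
b=t['img'][150:290,60:400]; a=s['img'][110:290,160:480]
o=np.zeros((600,680,3),np.uint8); o[:280]=cv2.resize(b,(680,280)); o[285:600,:560]=cv2.resize(a,(560,315)); cv2.imwrite('pics/g6.png',o[:,:,::-1])
```

```text
t 22.95 pos [ 0.5806 -0.1402  0.1939] yaw 92.47 zax [ 0.0051 -0.0013 -1.    ] F [ 1.  -0.9 -0.1] M [-0.09  0.05 -0.02] grip 0.797 j [-0.26  0.44  1.73  0.    0.96 -0.3 ]
tool shift cm [ 0.25 -0.14 16.84] target-axes cm [ 0.22 -0.05 16.84] rotvec [ 0.0051  0.0016 -0.0041]
```

View pics/g6.png

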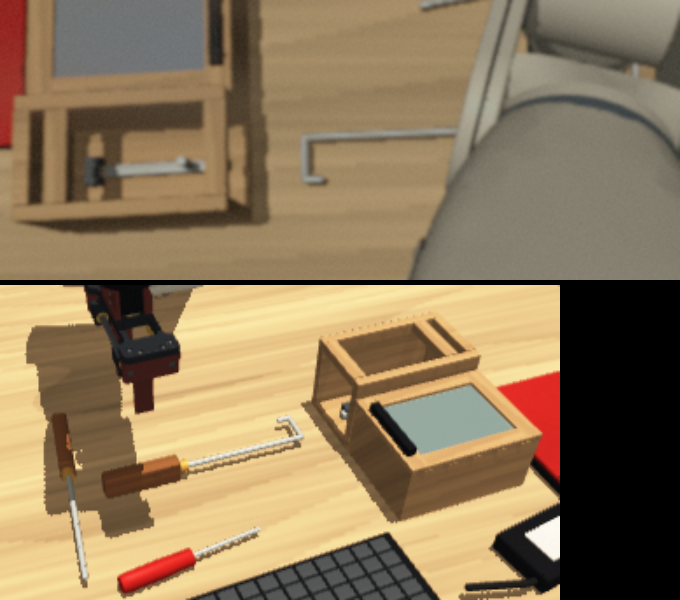

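Run:
```python
from h import *
t=np.load('pics/t5.png.npz'); 
b=t['img'][215:250,120:175].astype(int)
def pin(f):
    g=cv2.cvtColor(np.load(f)['img'],cv2.COLOR_RGB2GRAY); return g
a=ray(t,60+452/5-.4,185+221/5-.4,.058); z=ray(t,60+336/5-.4,185+229/5-.4,.058); e=ray(t,60+184/2-.25,150+161/2-.25,.058)
print('start',z,'after draw',a,'now',e,'moved',np.linalg.norm(a-z),np.linalg.norm(e-z))
s=manip.state(); print(s['time_s'],s['joint_vel'].round(3)); print(manip.hand_in())
```

```text
start [0.53953123 0.27022596 0.058     ] after draw [0.54245698 0.22372728 0.058     ] now [0.53949025 0.22008207 0.058     ] moved 0.046590629457424655 0.05014390083187707
23.05 [-0.     0.028  0.016 -0.    -0.002  0.   ]
the job is handed in; nothing more can be done
None
```

I drew the bolt back to its stop with the hooked rod, laid the rod flat on the bench clear of the case, and handed the job in at about 23 s.

- **Bolt:** The pull met about 3 N of friction and then a firm stop, where the force rose to about 14 N. That came at the expected travel. In the pictures the pin has moved about 47–50 mm from where it started (two readings by eye, a few mm apart). It was still drawn in the last picture, after the rod was out.
- **Rod:** It lies about 5 cm in front of the case and does not touch the straight rod. The open gripper is about 17 cm above it and touches nothing.
- **Forces:** The largest wrist force I read was 14 N, against the 120 N limit. I only saw force at the end of each move call.

No check failed. The first five move calls were refused for missing fields in the rows, and they moved nothing.

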